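# Run the dowels out of the lever hopper

## Robot

A 7-joint arm with a two-finger parallel gripper is mounted at the origin on a cart in front of the work surface, level with it; the furniture and walls round the work are solid. World frame = base frame: x ahead of the robot, y to its left, z up, the work surface at z = 0. Lengths are in m, angles in rad, forces in N, time in s.
With the tool pointing down it reaches from about 0.425 to 0.925 m from the base axis. Payload 6.8 kg.
Tool frame: the origin (TCP) lies at the very end of the fingers, on their centre line; the grasp point (between the pads) lies 19 mm behind it (r.grip_depth is the distance from the TCP to the grasp point, in m); z points along the fingers, y is the direction in which the jaws open and shut (so a half turn about z gives the same grasp; the last joint's range is limited). The gripper opens to 85 mm and grips with 20 to 120 N. Pads are 22 mm wide; open, the fingers measure 114 mm over their backs; the gripper's body (76 mm by 85 mm) begins 54 mm behind the grasp point. The pads swing forward as they close: fully open they stand 13 mm farther back than shut.
Start: joints at [1.107, 0.477, 0.022, 1.555, -0.011, 1.109, -0.083], TCP at [0.235, -0.633, 0.231] pointing down, gripper open.
Joint ranges: [-2.96, 2.96], [-0.34, 2.1], [-1.41, 1.46], [0.24, 2.44], [-1.37, 4.51], [0.17, 1.92], [-2.96, 2.96]. Speed limits (rad/s): [2.39, 2.39, 3.14, 3.14, 3.14, 3.14, 3.14].

## Interface

Orientations are given as a rotation vector (axis times angle).
In Python, from bench import r, grab_frame gives the robot as it stands. The module is installed in compiled form; this text tells all that it offers.
- The arm moves only by the tool play_rows, never from a script. Its argument "increments" is a list of rows, each a list of 7 numbers: the shift along the tool's x, y, z in mm, then the turn, a rotation vector about the tool's x, y, z in rad, then the closure in counts, from 0 (fully open) to 255 (shut). In form: [[tx, ty, tz, rx, ry, rz, claw], ...]. A call has 1 to 5 rows; each row shifts and turns the pose as measured when the row begins, along the tool's axes as they then stand; what a row does not reach is not made up. A row lasts 1/10 s, in which the tool goes at most 50 mm and 8.59 degrees, less where a joint would pass 70% of its speed; a pose out of reach is approached as far as the arm can. A call is refused whole if a number of a shift passes 50 or a number of a turn 0.15, either way. A call with a gripper value outside its range is refused whole. The fingers move at their own pace and stop on an object; "force" is the grip in N (left out, the last holds). Time passes only in rows, so rows that do not move let the fingers close. It gives the time, the measured TCP pose, the force and the opening at its end, in the units of the state.
- r.get_obs(): the state, without advancing time (a new reading comes with each control period).
- grab_frame(name): name is "scene" or "side" or "wrist"; returns a dict with "color" (400x640x3 uint8, blue, green, red), "depth" (400x640 float32, m along the optical axis (not along the pixel's ray), 0 where there is no reading), "K" (3x3 intrinsics, pixels), "k1" (the pictures are not rectified: a ray, as slopes to the right and down, at radius r is drawn at 1 + k1 r^2 times it, then the intrinsics apply), "T" (4x4, takes a point from camera to world coordinates). Camera axes: x right, y up, looking along -z (the intrinsics and any distortion apply to the point x, -y, -z); pixel columns grow to the right and rows downward; lengths in m; the calibration is good to about 2 mm. A picture is of the moment at which its call begins.
- r.hand_in(): hands the job in, once; it reports no verdict.
The state is a dict: "clock": time; "joints": joint angles; "qvel": joint speeds; "tau": joint torques, N m; "tcp_pos": TCP position; "orientation": TCP orientation; "contact_force": force on the tool from outside, world axes, zero at the start; "moment": the same for the moment, N m; "grip_width": finger opening in m.
Only numpy, scipy, OpenCV 4.12 (cv2) and the standard library are available. Lean on these libraries where they do the work, as an engineer would, in place of code of your own. Each camera call takes 0.05 s, during which the arm holds its last target.

## Task

Run the dowels out of the hopper by pushing and pressing only, with nothing gripped or lifted: first slide the wooden tray along the table until it is fully home against the stop under the hopper's mouth. Then press the lever's pad right down, which lifts the linked lid, keep it down until all five dowels have rolled into the tray, and let the lever come up slowly under your fingertips until the lid is shut, so that it does not slam. Do not touch the dowels or the lid itself, and leave the tray there and the other things where they are.

Things in the scene. Friction and masses are not known exactly. Their poses are not given: they have to be found in the camera images.
- hopper: Fixed plywood dowel hopper, 84 mm wide (its x), base plate 116 mm wide (x). Origin on the table under it, z up. Its chute slopes 20 degrees down to its own -y, where the lid shuts the mouth. Cheeks end at y = +66 mm, tops at z = 157 mm. Lever on its -x side. The tray (tray) is home when its origin lies at x = 0, y = -125 mm in this frame.
- stop (a point): Middle of the stop: the front edge of the hopper's base plate, on the table, at y = -60 mm in the hopper's frame, straight along the hopper's x. The chute's lip overhangs it by 28 mm, its underside 49 mm above the table, so the tray's back wall (40 mm) passes below the lip.
- tray: Open wooden tray, 110 mm wide (its x), 130 mm long (its y), 40 mm high, walls and floor 5 mm, about 0.45 kg, loose on the table in front of the mouth; origin at the centre of its underside. At the start it stands 60 to 120 mm short of the stop, up to 12 mm to a side of the hopper's middle and turned by up to 0.12 rad against the hopper.
- hopper_lid (a joint): Angle of the steel lid over the mouth, rad: 0 shut, 0.85 fully open. Lid 92 mm wide, 108 mm long, hinged along the hopper's x at y = -45 mm, z = 147 mm of the hopper's frame; its lower edge swings out to -y and up. Its weight and a return spring shut it: let go, it slams at once.
- hopper_lever (a joint): Angle of the lever, rad: 0 up (lid shut), 0.85 right down (lid fully open); a link rod ties it one to one to the lid. At 0 the lever points from its pivot to the hopper's +y, rising 25 degrees; at 0.85 it dips 24 degrees. Holding it down takes about 1 to 3 N at the pad.
- lever_pivot (a point): Axis of the lever, which turns about the hopper's x; in the hopper's frame at x = -60 mm, y = +30 mm, z = 120 mm (in the plane of the pad's middle).
- lever_pad (a point): Centre of the upper face of the lever's ribbed black rubber pad, 44 mm wide (hopper's x), 48 mm long, behind the hopper. It lies 150 mm from the pivot along the lever and 16.5 mm above the lever's middle line. In the hopper's frame x = -60 mm; y = +159, z = 198 mm when up, about y = +174, z = 75 mm when right down, on an arc between.
- dowel_1: Fluted beech dowel, 20 mm thick and 60 mm long, 14 g; origin at its middle, its length along its own x. At the start the first of five lying side by side across the chute, counted from the mouth.
- dowel_2: Fluted beech dowel, 20 mm thick and 60 mm long, 14 g; origin at its middle, its length along its own x. At the start the second of five lying side by side across the chute, counted from the mouth.
- dowel_3: Fluted beech dowel, 20 mm thick and 60 mm long, 14 g; origin at its middle, its length along its own x. At the start the third of five lying side by side across the chute, counted from the mouth.
- dowel_4: Fluted beech dowel, 20 mm thick and 60 mm long, 14 g; origin at its middle, its length along its own x. At the start the fourth of five lying side by side across the chute, counted from the mouth.
- dowel_5: Fluted beech dowel, 20 mm thick and 60 mm long, 14 g; origin at its middle, its length along its own x. At the start the fifth of five lying side by side across the chute, counted from the mouth.
- offcut_1: Bystander: light pine offcut, 50 x 110 x 32 mm, lying beyond the hopper; origin at the centre of its underside.
- offcut_2: Bystander: brown wooden offcut, 60 x 75 x 22 mm, to the right; origin at the centre of its underside.
- spindle_ring: Bystander: turned steel spacer ring, 54 mm across, 30 mm high, to the right; origin at the centre of its underside.

How it is judged:
On the way, in this order (a step that is already met when the one before it is completed fails the run):
1. the tray is home under the mouth, the lid still shut (y of tray in the frame of hopper above -0.135 m and x of tray in the frame of hopper between -0.022 and 0.022 m and value of joint hopper_lid below 0.05 rad), for 0.2 s.
2. the lever is pressed right down and the lid stands open (y of tray in the frame of hopper above -0.135 m and x of tray in the frame of hopper between -0.022 and 0.022 m and value of joint hopper_lid above 0.7 rad), for 0.3 s.
At the end, for the whole second after the job is handed in: The tray is home (within 10 mm of the stop, within 22 mm of the middle), flat on the table and at rest; all five dowels lie in it, their middles between its walls and below its rim; the lid is shut (under 0.03 rad) (y of tray in the frame of hopper above -0.135 m and x of tray in the frame of hopper between -0.022 and 0.022 m and value of joint hopper_lid below 0.03 rad and height (world z) of tray below 0.006 m and linear speed of tray below 0.02 m/s and x of dowel_1 in the frame of tray between -0.05 and 0.05 m and y of dowel_1 in the frame of tray between -0.06 and 0.06 m and z of each of dowel_1, dowel_2, dowel_3, dowel_4, dowel_5 in the frame of tray below 0.038 m and linear speed of each of dowel_1, dowel_2, dowel_3, dowel_4, dowel_5 below 0.03 m/s and x of dowel_2 in the frame of tray between -0.05 and 0.05 m and y of dowel_2 in the frame of tray between -0.06 and 0.06 m and x of dowel_3 in the frame of tray between -0.05 and 0.05 m and y of dowel_3 in the frame of tray between -0.06 and 0.06 m and x of dowel_4 in the frame of tray between -0.05 and 0.05 m and y of dowel_4 in the frame of tray between -0.06 and 0.06 m and x of dowel_5 in the frame of tray between -0.05 and 0.05 m and y of dowel_5 in the frame of tray between -0.06 and 0.06 m); the robot touches nothing.
It fails at once if the lid fell shut faster than 2 rad/s (it slammed) (velocity of joint hopper_lid below -2 rad/s).
It fails at once if the fingers or arm pushed on the lid itself instead of the lever (contact force between any of the fingers, the arm and hopper_lid above 1 N).
It fails at once if the tray was lifted by more than 12 mm or tipped, not slid (height (world z) of tray above 0.012 m or angle between tray's own z axis and vertical above 0.15 rad).
It fails at once if a dowel was handled: touched by the fingers or lifted (height (world z) of any of dowel_1, dowel_2, dowel_3, dowel_4, dowel_5 above 0.145 m or contact force between the fingers and dowel_1 above 0.5 N or contact force between the fingers and dowel_2 above 0.5 N or contact force between the fingers and dowel_3 above 0.5 N or contact force between the fingers and dowel_4 above 0.5 N or contact force between the fingers and dowel_5 above 0.5 N).
It fails at once if a bystander (offcut, spindle ring) was moved by more than 20 mm (distance of any of offcut_1, offcut_2, spindle_ring from where it was at the start of the episode above 0.02 m).
It also fails if it takes over 58 s, if anything falls off the work surface, if the arm or the gripper's body presses on something with over 40 N, if the wrist force passes 120 N, or if a joint passes its speed limit or range.

## Working session

There is one attempt and no reset: what is moved stays moved. The work goes in short steps, Python scripts to look and compute and a tool call to move; the robot and the scene stay as the last step left them, time stands still between calls to the robot, and variables do not carry over. Pictures are saved under pics/ and viewed, and the job is handed in when it is done.

Besides the shell and the picture viewer there is one more tool, called after "Request:" by a JSON object that holds its "method" and its "body". play_rows: Moves the arm, as the interface text tells. Its arguments: {"type":"object","properties":{"increments":{"type":"array","items":{"type":"array","items":{"type":"number"}}},"force":{"type":"number"}},"required":["increments"]}

```bash
ls; mkdir -p pics
python3 - <<'E'
from bench import r, grab_frame
import cv2,json,numpy as np
print(r.get_obs())
for n in("scene","side","wrist"):
    f=grab_frame(n); cv2.imwrite(f"pics/{n}0.png",f["color"]); print(n,f["K"],f["k1"],f["T"])
    np.savez(f"f_{n}0.npz",**f)
E
```

```text
pics
{'clock': 0.0, 'joints': array([ 1.1069041 ,  0.4778267 ,  0.02234022,  1.55645789, -0.01150173,
        1.109313  , -0.08309833]), 'qvel': array([-3.90292763e-04,  4.41560235e-05, -8.58072317e-04,  4.07220444e-04,
       -2.24169225e-03, -2.31162717e-04, -4.81330733e-04]), 'tau': array([-3.14904582e-04, -5.96457160e+01,  1.60784293e+00, -2.81190974e+01,
        1.24289698e-02,  9.47297638e-03, -5.09779943e-05]), 'tcp_pos': array([ 0.2349004 , -0.63216631,  0.23030518]), 'orientation': array([-3.09021772e+00, -5.55646356e-01,  7.35371567e-04]), 'contact_force': array([ 0.41468599, -0.37055186, -0.43075328]), 'moment': array([0.00376405, 0.00683712, 0.02913105]), 'grip_width': 0.08550756874360331}
scene [[382.80853974   0.         317.69936371]
 [  0.         382.80853974 196.72800978]
 [  0.           0.           1.        ]] 0.015490462738807963 [[-0.46108175  0.34830235 -0.81614282 -0.32476588]
 [-0.88714787 -0.20093799  0.41544263  0.48141139]
 [-0.01929445  0.91559238  0.40164453  0.55122571]
 [ 0.          0.          0.          1.        ]]
side [[382.59169432   0.         324.56153217]
 [  0.         382.59169432 206.97213804]
 [  0.           0.           1.        ]] 0.016917852931468164 [[-0.99658897  0.05546214 -0.06110957  0.47456259]
 [-0.08197483 -0.57991445  0.81054263  0.74921335]
 [ 0.00951611  0.81278729  0.58248285  0.64798707]
 [ 0.          0.          0.          1.        ]]
wrist [[292.6176273    0.         320.59095825]
 [  0.         292.6176273  195.77321929]
 [  0.           0.           1.        ]] -0.01766028076783629 [[ 0.34913038  0.89176469  0.28786057  0.30774112]
 [-0.93707176  0.33294309  0.10509713 -0.60638957]
 [-0.00211928 -0.30643862  0.95188806  0.37206032]
 [ 0.          0.          0.          1.        ]]
```

View pics/scene0.png

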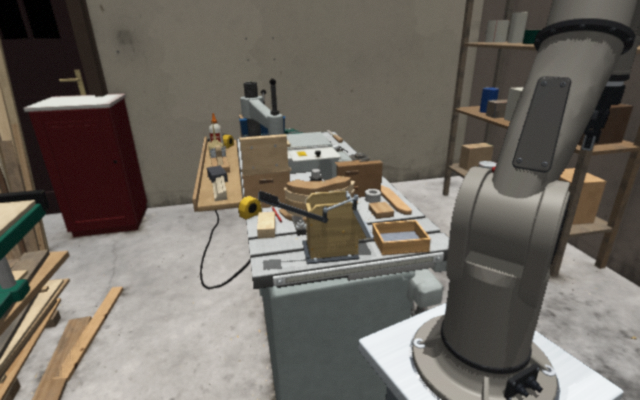

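View pics/side0.png

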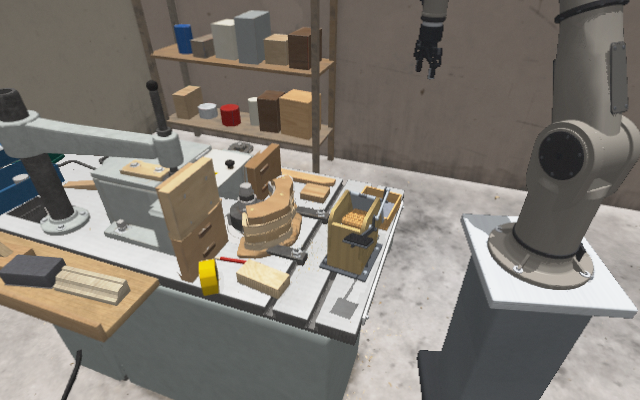

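View pics/wrist0.png

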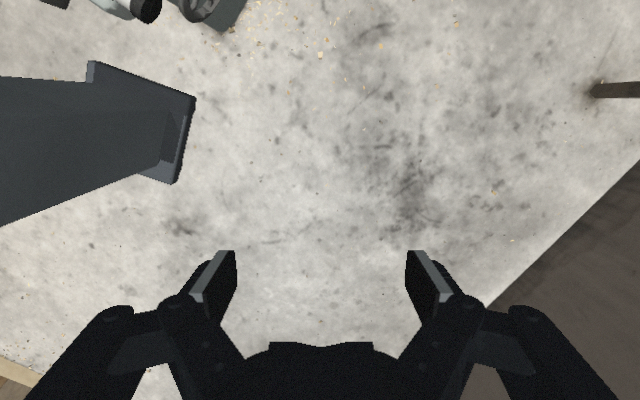

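The scene camera shows the hopper at about (330,225), the tray at (402,238), and the lever running to the left with its pad near (250,207). The side camera shows the hopper at (352,235) and the tray behind it at (380,205). I'll enlarge both.

```bash
cat > h.py <<'E'
import numpy as np,cv2
def rays(f):
    K=f["K"];k=float(f["k1"]);h,w=f["depth"].shape
    u,v=np.meshgrid(np.arange(w),np.arange(h))
    xd=(u-K[0,2])/K[0,0];yd=(v-K[1,2])/K[1,1]
    x,y=xd.copy(),yd.copy()
    for _ in range(8):
        s=1+k*(x*x+y*y);x=xd/s;y=yd/s
    return x,y
def cloud(f):
    x,y=rays(f);d=f["depth"];P=np.stack([x*d,-y*d,-d],-1)
    T=f["T"];return P@T[:3,:3].T+T[:3,3]
def proj(f,p):
    T=np.asarray(f["T"]);c=(np.atleast_2d(p)-T[:3,3])@T[:3,:3]
    x=c[:,0]/-c[:,2];y=-c[:,1]/-c[:,2];s=1+float(f["k1"])*(x*x+y*y);K=f["K"]
    return np.c_[K[0,0]*x*s+K[0,2],K[1,1]*y*s+K[1,2]]
E
python3 - <<'E'
import numpy as np,cv2
from h import *
for n,(a,b,c,d) in {"scene":(230,140,450,290),"side":(220,150,420,300)}.items():
    f=dict(np.load(f"f_{n}0.npz"));
    cv2.imwrite(f"pics/{n}0c.png",cv2.resize(f["color"][b:d,a:c],None,fx=3.6,fy=3.6,interpolation=cv2.INTER_CUBIC))
    P=cloud(f)
    for (u,v) in {"scene":[(250,207),(380,238),(402,225),(426,235),(335,255),(330,195)],"side":[(355,240),(370,200),(345,215),(345,300),(352,268)]}[n]: print(n,u,v,P[v,u].round(3))
E
```

```text
scene 250 207 [0.752 0.174 0.039]
scene 380 238 [ 0.389 -0.064  0.041]
scene 402 225 [ 0.436 -0.177  0.028]
scene 426 235 [ 0.343 -0.181  0.04 ]
scene 335 255 [0.417 0.057 0.009]
scene 330 195 [0.486 0.032 0.149]
side 355 240 [0.459 0.231 0.208]
side 370 200 [ 0.424 -0.004  0.134]
side 345 215 [0.481 0.021 0.105]
side 345 300 [0.47  0.19  0.002]
side 352 268 [0.458 0.113 0.022]
```

View pics/scene0c.png

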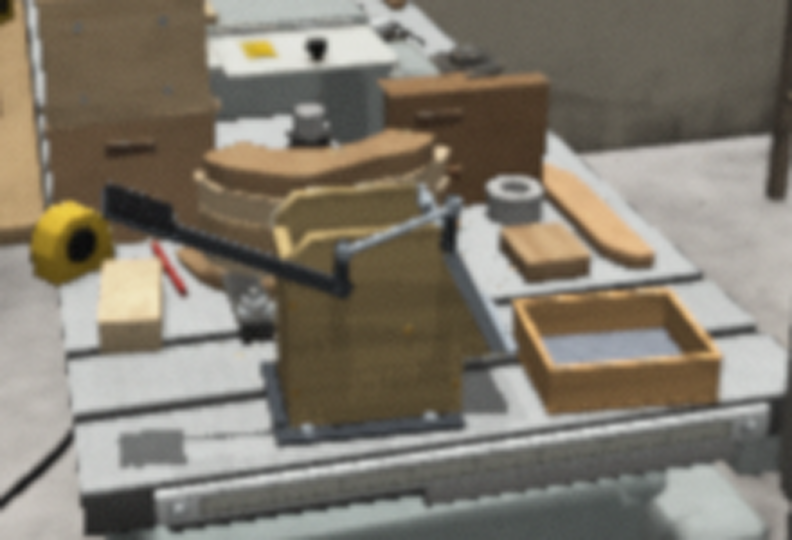

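View pics/side0c.png

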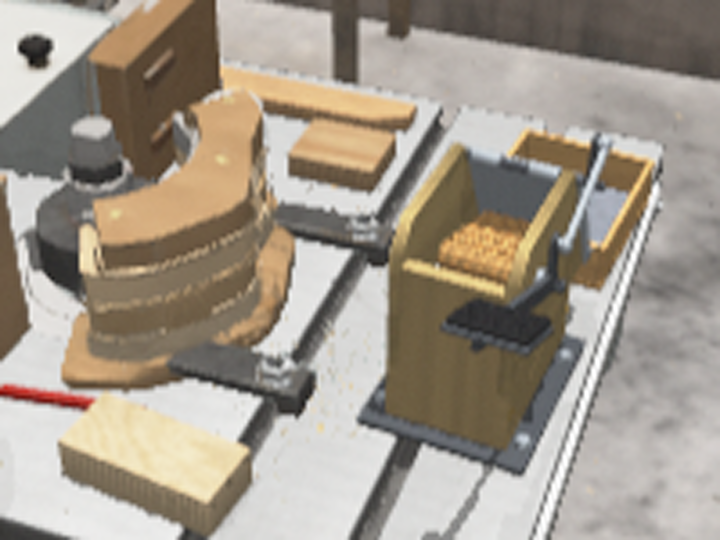

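Run:
```python
import numpy as np,cv2
from h import *
S=dict(np.load("f_scene0.npz"));D=dict(np.load("f_side0.npz"))
for n,f in(("scene",S),("side",D)):
    P=cloud(f);m=(f["depth"]>0)&(P[...,0]>.3)&(P[...,0]<.62)&(P[...,1]>-.32)&(P[...,1]<.3)
    t=m&(abs(P[...,2])<.006); print(n,"table z",np.median(P[t][:,2]),t.sum())
    # pad
    p=m&(P[...,2]>.16)&(P[...,1]>.15)
    q=P[p];print("pad",len(q),q.mean(0).round(4),q.min(0).round(3),q.max(0).round(3))
    # cheek face
    q=P[m&(P[...,2]>.02)&(P[...,2]<.1)&(P[...,1]>-.05)&(P[...,1]<.12)]
    print("hop body",len(q),np.percentile(q,[2,10,50,90,98],axis=0).round(3).tolist())
    q=P[m&(P[...,2]>.02)&(P[...,2]<.06)&(P[...,1]<-.06)]
    print("tray",len(q),np.percentile(q,[1,5,50,95,99],axis=0).round(3).tolist())
    np.save(n+"_m.npy",P)
# topdown height map combine
img=np.zeros((640,360,3),np.uint8)
for f in(S,D):
    P=cloud(f);m=(f["depth"]>0)&(P[...,2]>-.02)&(P[...,2]<.25)
    for (x,y,z),c in zip(P[m],f["color"][m]):
        i=int((.32-y)*1000);j=int((x-.28)*1000)
        if 0<=i<640 and 0<=j<360: cv2.circle(img,(j,i),1,(int(c[0]),int(c[1]),int(c[2])),-1)
cv2.imwrite("pics/top0.png",img[:600])
```

```text
scene table z 0.001215860550574599 4404
pad 298 [0.4446 0.2082 0.19  ] [0.423 0.153 0.16 ] [0.476 0.245 0.209]
hop body 1654 [[0.386, -0.022, 0.022], [0.397, -0.0, 0.027], [0.418, 0.06, 0.061], [0.444, 0.107, 0.092], [0.588, 0.117, 0.098]]
tray 1068 [[0.325, -0.237, 0.02], [0.33, -0.216, 0.021], [0.425, -0.155, 0.03], [0.591, -0.069, 0.042], [0.61, -0.062, 0.043]]
side table z 0.0007539867732067607 6740
pad 327 [0.4534 0.2208 0.2002] [0.425 0.153 0.161] [0.482 0.243 0.209]
hop body 1736 [[0.395, -0.039, 0.021], [0.421, -0.021, 0.023], [0.475, 0.091, 0.056], [0.61, 0.112, 0.093], [0.619, 0.116, 0.098]]
tray 1078 [[0.331, -0.295, 0.02], [0.34, -0.277, 0.021], [0.555, -0.182, 0.026], [0.615, -0.073, 0.042], [0.619, -0.061, 0.044]]
```

View pics/top0.png

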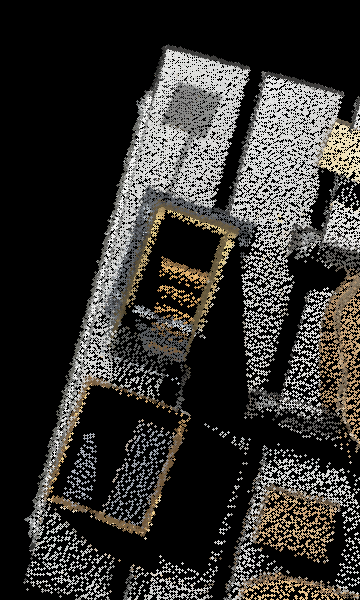

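The top-down map shows the hopper and tray outlines, both turned by about −17°. Next I'll fit both poses.

```bash
cat > fit.py <<'E'
import numpy as np
from scipy.optimize import least_squares
from h import *
def ptsof(f,lo,hi):
    P=cloud(f);m=(f["depth"]>0)&np.all((P>lo)&(P<hi),-1);return P[m]
def loc(p,q):
    c,s=np.cos(p[2]),np.sin(p[2]);d=q[:,:2]-p[:2]
    return np.c_[c*d[:,0]+s*d[:,1],-s*d[:,0]+c*d[:,1]]
def world(p,l):
    c,s=np.cos(p[2]),np.sin(p[2]);l=np.asarray(l,float)
    return np.r_[p[0]+c*l[0]-s*l[1],p[1]+s*l[0]+c*l[1],l[2:]]
def boxwall(l,hx,hy,t=0.005):
    # distance to wall band (outer hx,hy, thickness t)
    dx=abs(l[:,0]);dy=abs(l[:,1])
    outx=np.maximum(dx-hx,0);outy=np.maximum(dy-hy,0)
    out=np.hypot(outx,outy)
    ins=np.minimum(hx-t-dx,hy-t-dy)
    return np.where(out>0,out,np.maximum(ins,0))
def fit_tray(fs,p0):
    q=np.vstack([ptsof(f,[p0[0]-.12,p0[1]-.13,.022],[p0[0]+.12,p0[1]+.13,.05]) for f in fs])
    p=np.array(p0,float)
    for g in(.03,.015,.01):
        k=np.hypot(*(loc(p,q)/[.055,.065]).T)<9
        k=(boxwall(loc(p,q),.055,.065)<g)
        p=least_squares(lambda p:boxwall(loc(p,q[k]),.055,.065),p,loss="soft_l1",f_scale=.002).x
    # per-side
    return p,k.sum(),boxwall(loc(p,q[k]),.055,.065).mean()
E
python3 - <<'E'
from fit import *
S=dict(np.load("f_scene0.npz"));D=dict(np.load("f_side0.npz"))
for fs in([S],[D],[S,D]):
    print("tray",fit_tray(fs,[.397,-.135,-.27]))
# hopper
def fh(fs,show=0):
    q=np.vstack([ptsof(f,[.36,-.06,.02],[.55,.13,.165]) for f in fs])
    p=np.array([.454,.03,-.27])
    for g in(.03,.012,.006):
        l=loc(p,q); z=q[:,2]
        side=lambda l:abs(abs(l[:,0])-.042); 
        ka=(abs(l[:,0]+.042)<g)&(z<.11)&(l[:,1]<.06)&(l[:,1]>-.03)
        kb=(abs(l[:,1]-.066)<g)&(z<.12)&(abs(l[:,0])<.035)
        def res(p):
            l=loc(p,q);return np.r_[l[ka,0]+.042,l[kb,1]-.066]
        p=least_squares(res,p,loss="soft_l1",f_scale=.002).x
    print("hop",p.round(4),ka.sum(),kb.sum(),abs(res(p)).mean())
    return p
for fs in([S],[D],[S,D]): p=fh(fs)
print("pad pred",world(p,[-.06,.159,.198]))
for f in(S,D):
    q=cloud(f);c=f["color"].max(-1);m=(f["depth"]>0)&(q[...,2]>.175)&(q[...,1]>.16)&(q[...,0]<.6)&(c<90);Q=q[m];l=loc(p,Q)
    print(len(l),l.min(0),l.max(0),l.mean(0),Q[:,2].mean())
E
```

```text
tray (array([ 0.39577231, -0.13485697, -0.35986309]), np.int64(807), np.float64(0.0001114932677048558))
tray (array([ 0.39838745, -0.13708437, -0.35867914]), np.int64(350), np.float64(8.164006985350987e-05))
tray (array([ 0.39600492, -0.13558284, -0.35737441]), np.int64(1157), np.float64(0.00017218765401452258))
hop [ 0.4564  0.0426 -0.3334] 1062 83 0.0011418003082103113
hop [ 0.4568  0.0406 -0.3353] 158 819 0.0007728129510596679
hop [ 0.456   0.0411 -0.3356] 1227 895 0.0010820482727461193
pad pred [0.45171098 0.21100605 0.198     ]
226 [-0.08630716  0.13378205] [-0.04120423  0.18573483] [-0.06972642  0.16267956] 0.19700353847752644
296 [-0.08260018  0.13900689] [-0.03669433  0.18691911] [-0.06246637  0.16961441] 0.20092058996803563
```

Run:
```python
from fit import *
S=dict(np.load("f_scene0.npz"));D=dict(np.load("f_side0.npz"))
p=np.array([.456,.0411,-.3356])
t=np.array([.396,-.1356,-.3574])
print("tray in hopper",loc(p,t[None,:2]),t[2]-p[2])
a=25*np.pi/180
pts={}
for n,f,(x0,y0,x1,y1) in(("scene",S,(230,140,450,290)),("side",D,(220,150,420,300))):
    im=cv2.resize(f["color"][y0:y1,x0:x1],None,fx=3.6,fy=3.6,interpolation=cv2.INTER_CUBIC)
    def poly(ls,col,pose=p,close=True):
        q=(proj(f,np.array([world(pose,l) for l in ls]))-[x0,y0]+.5)*3.6
        cv2.polylines(im,[q.astype(int)],close,col,1,cv2.LINE_AA)
    poly([(-.058,-.06,0),(.058,-.06,0),(.058,.066,0),(-.058,.066,0)],(0,0,255))
    poly([(-.042,.066,0),(-.042,.066,.157),(.042,.066,.157),(.042,.066,0)],(0,255,0))
    poly([(x,.159+y*np.cos(a),.198+y*np.sin(a)) for x,y in((-.082,-.024),(-.038,-.024),(-.038,.024),(-.082,.024))],(255,0,255))
    for z in(0,.04):poly([(-.055,-.065,z),(.055,-.065,z),(.055,.065,z),(-.055,.065,z)],(255,255,0),t)
    cv2.imwrite(f"pics/{n}0o.png",im)
    P=cloud(f)
    m=(f["depth"]>0)&(P[...,0]>.28)&(P[...,0]<.38)&(P[...,1]>-.33)&(P[...,1]<-.1)&(P[...,2]>-.03)
    l=loc(p,P[m]);z=P[m][:,2]
    for a0 in np.arange(-.09,0.02,.01):
        k=(l[:,0]>=a0)&(l[:,0]<a0+.01)&(l[:,1]<-.26); 
        if k.any(): print(n,round(a0,2),k.sum(),np.percentile(z[k],[5,50,95]).round(3))
```

```text
tray in hopper [[ 0.00154086 -0.18660256]] -0.021799999999999986
scene -0.07 7 [-0.021 -0.018 -0.015]
scene -0.06 89 [-0.028 -0.014 -0.002]
scene -0.05 90 [-0.025 -0.003  0.003]
scene -0.04 34 [-0.     0.001  0.003]
scene -0.03 41 [0.    0.002 0.004]
scene -0.02 34 [-0.     0.002  0.003]
scene -0.01 32 [0.    0.002 0.004]
scene -0.0 36 [-0.     0.002  0.003]
scene 0.01 33 [-0.     0.002  0.003]
side -0.06 18 [-0.022 -0.008 -0.004]
side -0.05 26 [-0.019 -0.002  0.003]
side -0.04 16 [0.002 0.003 0.005]
side -0.03 15 [0.001 0.003 0.005]
side -0.02 14 [0.001 0.003 0.004]
side -0.01 13 [0.002 0.004 0.005]
side -0.0 1 [0.004 0.004 0.004]
side 0.01 6 [0.001 0.003 0.005]
```

View pics/scene0o.png

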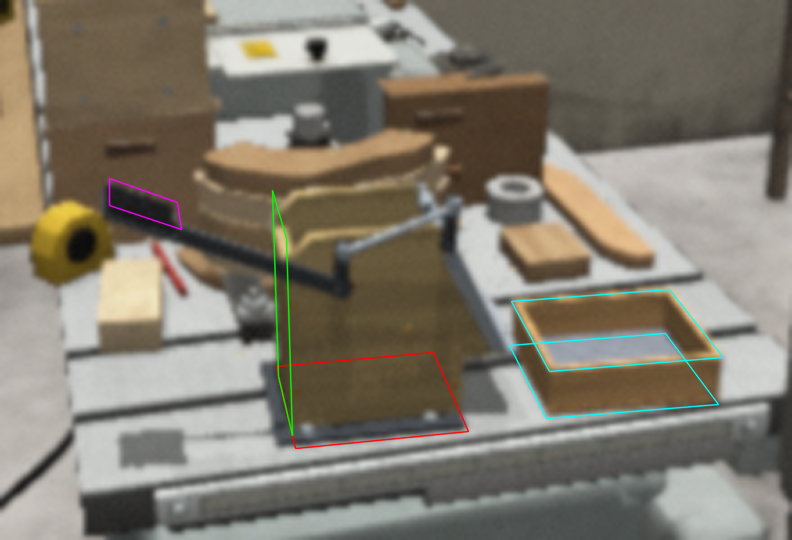

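View pics/side0o.png

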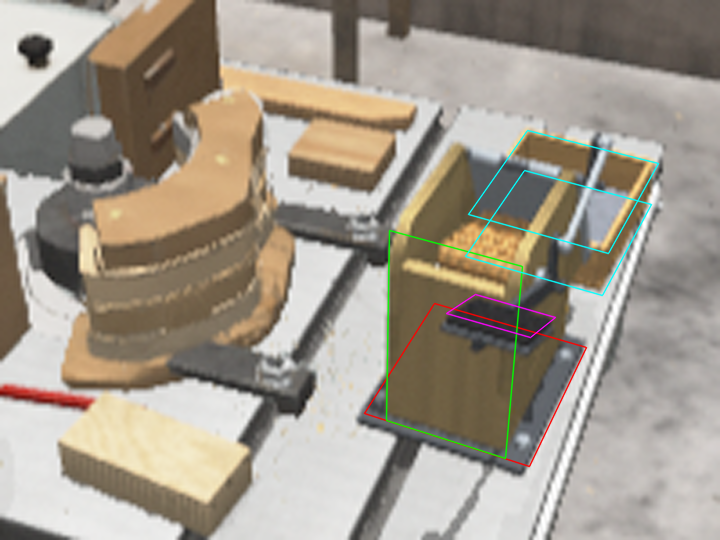

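```bash
cat > plan.py <<'E'
import numpy as np,sys
from scipy.spatial.transform import Rotation as R
from bench import r
HP=np.array([.4573,.0449,-.3356])
def W(l):
    c,s=np.cos(HP[2]),np.sin(HP[2]);return np.array([HP[0]+c*l[0]-s*l[1],HP[1]+s*l[0]+c*l[1],l[2]])
def L(w):
    c,s=np.cos(HP[2]),np.sin(HP[2]);d=w[:2]-HP[:2];return np.array([c*d[0]+s*d[1],-s*d[0]+c*d[1],w[2]])
DOWN=lambda yaw:R.from_euler("z",yaw)*R.from_euler("x",np.pi)
YAW=HP[2]+np.pi/2
def state():
    o=r.get_obs();print("t",round(o["clock"],2),"local mm",(L(o["tcp_pos"])*1e3).round(1),"F",o["contact_force"].round(1),"w",round(o["grip_width"],3),"q",o["joints"].round(2))
    R0=R.from_rotvec(o["orientation"]);print("rot err",(R0.inv()*DOWN(YAW)).as_rotvec().round(3));return o
def plan(tl,n,turn=True):
    o=state();p=o["tcp_pos"];R0=R.from_rotvec(o["orientation"]);t=W(tl)
    rv=(R0.inv()*DOWN(YAW)).as_rotvec() if turn else np.zeros(3)
    for i in range(n):
        Ri=R0*R.from_rotvec(rv*i/n);d=(t-p)/n
        print((Ri.inv().apply(d)*1e3).round(1).tolist(),(rv/n).round(3).tolist())
E
python3 - <<'E'
from plan import *
plan([.010,-.31,.12],10)
E
```

```text
t 0.15 local mm [  13.1 -712.7  230.6] F [-0.6 -0.3  0.6] w 0.085 q [ 1.11  0.48  0.02  1.56 -0.01  1.11 -0.08]
rot err [-0.001 -0.001 -0.879]
[25.4, -31.2, 11.1] [-0.0, -0.0, -0.088]
[28.1, -28.8, 11.1] [-0.0, -0.0, -0.088]
[30.5, -26.3, 11.1] [-0.0, -0.0, -0.088]
[32.7, -23.5, 11.1] [-0.0, -0.0, -0.088]
[34.6, -20.5, 11.1] [-0.0, -0.0, -0.088]
[36.3, -17.4, 11.1] [-0.0, -0.0, -0.088]
[37.7, -14.2, 11.1] [-0.0, -0.0, -0.088]
[38.8, -10.8, 11.1] [-0.0, -0.0, -0.088]
[39.6, -7.3, 11.1] [-0.0, -0.0, -0.088]
[40.1, -3.8, 11.1] [-0.0, -0.0, -0.088]
```

Request:
{"method": "play_rows", "body": {"increments": [[25,-31,8,0,0,-0.088,120],[28,-29,8,0,0,-0.088,120],[30,-26,8,0,0,-0.088,120],[33,-23,8,0,0,-0.088,120],[35,-20,8,0,0,-0.088,120]], "force": 30}}

```text
clock: 0.65
tcp_pos: [0.2971, -0.4422, 0.188]
orientation: [2.891, 1.225, -0.006]
contact_force: [1.1, 0.1, -0.2]
grip_width: 0.0449
```

Run:
```python
from plan import *
plan([.010,-.31,.10],6)
```

```text
t 0.65 local mm [   9.2 -512.6  188. ] F [ 1.1  0.1 -0.2] w 0.045 q [ 0.97  0.3  -0.13  1.93  0.05  0.91  0.04]
rot err [-0.001  0.004 -0.434]
[30.8, -14.1, 14.6] [-0.0, 0.001, -0.072]
[31.7, -11.8, 14.6] [-0.0, 0.001, -0.072]
[32.4, -9.5, 14.6] [-0.0, 0.001, -0.072]
[33.0, -7.1, 14.6] [-0.0, 0.001, -0.072]
[33.5, -4.7, 14.6] [-0.0, 0.001, -0.072]
[33.7, -2.3, 14.7] [-0.0, 0.001, -0.072]
```

Request:
{"method": "play_rows", "body": {"increments": [[31,-14,15,0,0,-0.075,120],[32,-12,15,0,0,-0.075,120],[32,-9,15,0,0,-0.075,120],[33,-7,15,0,0,-0.075,120],[33,-5,15,0,0,-0.075,120]]}}

```text
clock: 1.15
tcp_pos: [0.3533, -0.2754, 0.111]
orientation: [2.595, 1.764, -0.004]
contact_force: [1.2, 0.8, 0.7]
grip_width: 0.0456
```

Run:
```python
from plan import *
plan([.010,-.31,.016],5)
from bench import grab_frame
import cv2
cv2.imwrite("pics/w1.png",grab_frame("wrist")["color"])
```

```text
t 1.15 local mm [   7.3 -336.7  111. ] F [1.2 0.8 0.7] w 0.046 q [ 0.77  0.29 -0.29  2.18  0.14  0.69  0.01]
rot err [ 0.002  0.005 -0.041]
[5.4, 0.3, 19.0] [0.0, 0.001, -0.008]
[5.4, 0.3, 19.0] [0.0, 0.001, -0.008]
[5.4, 0.4, 19.0] [0.0, 0.001, -0.008]
[5.4, 0.4, 19.0] [0.0, 0.001, -0.008]
[5.4, 0.5, 19.0] [0.0, 0.001, -0.008]
```

View pics/w1.png

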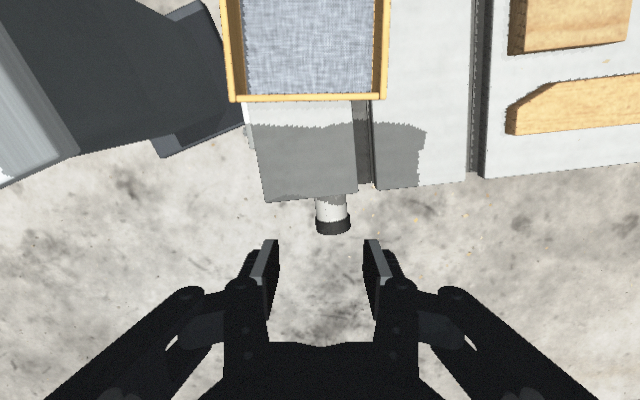

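Run:
```python
from plan import *
from h import *
from bench import grab_frame
f=grab_frame("wrist");P=cloud(f)
for u,v in((333,222),(333,205),(320,185),(290,192),(400,180),(305,98),(232,98),(386,98),(305,120)):
    print(u,v,(L(P[v,u])*1e3).round(0))
```

```text
333 222 [  17. -386.  -61.]
333 205 [  18. -365.  -61.]
320 185 [   5. -325.   -2.]
290 192 [ -22. -330.   -0.]
400 180 [  76. -322.   -2.]
305 98 [  -5. -250.    4.]
232 98 [ -53. -249.   39.]
386 98 [  52. -252.   41.]
305 120 [  -6. -268.   -1.]
```

Seen from the wrist, the tray's front wall is at y≈−250 mm in the hopper frame and the table edge at −325 mm. I'll descend at y≈−288 mm.

Request:
{"method": "play_rows", "body": {"increments": [[14,0,0,0,0,-0.02,120],[14,1,5,0,0,-0.02,120],[14,1,20,0,0,0,120],[5,1,35,0,0,0,120],[3,0,30,0,0,0,120]]}}

```text
clock: 1.75
tcp_pos: [0.3792, -0.2264, 0.0213]
orientation: [2.549, 1.818, 0.004]
contact_force: [1.1, -0.8, -0.4]
grip_width: 0.0448
```

Run:
```python
from plan import *
plan([.010,-.265,.016],3)
```

```text
t 1.75 local mm [  15.6 -281.8   21.3] F [ 1.1 -0.8 -0.4] w 0.045 q [ 0.61  0.46 -0.26  2.24  0.26  0.46 -0.19]
rot err [0.01  0.004 0.004]
[5.6, -1.9, 1.7] [0.003, 0.001, 0.001]
[5.6, -1.9, 1.7] [0.003, 0.001, 0.001]
[5.6, -1.9, 1.7] [0.003, 0.001, 0.001]
```

Request:
{"method": "play_rows", "body": {"increments": [[8,-2,1,0,0,0,120],[8,-2,1,0,0,0,120],[8,-1,1,0,0,0,120],[8,-1,0,0,0,0,120]]}}

```text
clock: 2.15
tcp_pos: [0.3841, -0.1932, 0.0178]
orientation: [2.552, 1.815, 0.001]
contact_force: [-0.8, -1.8, -1.2]
grip_width: 0.0453
```

Run:
```python
from plan import *
plan([.008,-.201,.016],5)
```

```text
t 2.15 local mm [   9.3 -248.9   17.8] F [-0.8 -1.8 -1.2] w 0.045 q [ 0.53  0.45 -0.25  2.27  0.27  0.44 -0.27]
rot err [0.009 0.005 0.001]
[9.6, -0.3, 0.3] [0.002, 0.001, 0.0]
[9.6, -0.3, 0.3] [0.002, 0.001, 0.0]
[9.6, -0.3, 0.3] [0.002, 0.001, 0.0]
[9.6, -0.3, 0.3] [0.002, 0.001, 0.0]
[9.6, -0.3, 0.4] [0.002, 0.001, 0.0]
```

Request:
{"method": "play_rows", "body": {"increments": [[8,0,0,0,0,0,120],[8,0,0,0,0,0,120],[8,0,0,0,0,0,120],[8,0,0,0,0,0,120]]}}

```text
clock: 2.55
tcp_pos: [0.3958, -0.1604, 0.0197]
orientation: [2.55, 1.813, 0.003]
contact_force: [-0.6, -3.4, -1.7]
grip_width: 0.045
```

```bash
cat > look.py <<'E'
import sys
from fit import *
from plan import *
from bench import grab_frame
state()
S=grab_frame("scene");D=grab_frame("side")
for n,fs in(("scene",[S]),("both",[S,D])):
    try:
        t=fit_tray(fs,[*W([0,float(sys.argv[1]),0])[:2],-.34])
        print(n,"tray local mm",(L(np.r_[t[0][:2],0])*1e3).round(1),"dyaw",(t[0][2]-HP[2]).round(3),t[1:])
    except Exception as e: print(e)
k=sys.argv[2]
cv2.imwrite(f"pics/s{k}.png",np.hstack([cv2.resize(S["color"][130:290,230:450],(400,291),interpolation=cv2.INTER_CUBIC),cv2.resize(D["color"][130:275,220:420],(400,291),interpolation=cv2.INTER_CUBIC)]))
E
python3 look.py -.15 1
```

```text
t 2.55 local mm [   9.6 -214.1   19.7] F [-0.6 -3.4 -1.7] w 0.045 q [ 0.44  0.44 -0.25  2.28  0.27  0.44 -0.36]
rot err [0.011 0.006 0.001]
scene tray local mm [  -1.8 -137.7    0. ] dyaw -0.006 (np.int64(721), np.float64(0.0005701140875352986))
both tray local mm [  -1.4 -137.4    0. ] dyaw -0.009 (np.int64(941), np.float64(0.0005191703403731237))
```

View pics/s1.png

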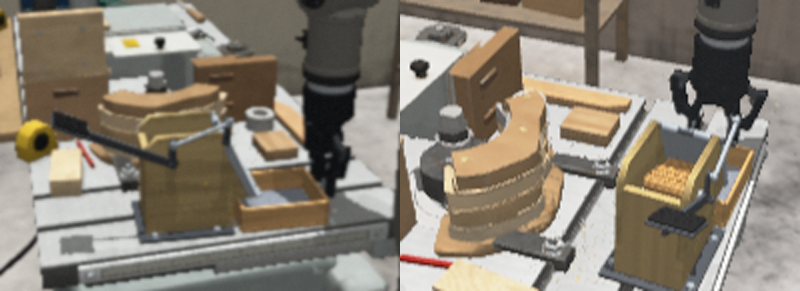

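The tray is under the lid now, aligned, with roughly 12 mm to go. I'll push gently until the force rises at the stop.

Request:
{"method": "play_rows", "body": {"increments": [[5,0,0,0,0,0,120],[5,0,0,0,0,0,120],[4,0,0,0,0,0,120]]}}

```text
clock: 2.95
tcp_pos: [0.3988, -0.1513, 0.0197]
orientation: [2.551, 1.808, -0.006]
contact_force: [-5.4, -24.0, 1.4]
grip_width: 0.0455
```

```bash
python3 look.py -.127 2
```

```text
t 2.95 local mm [   9.3 -204.5   19.7] F [ -5.4 -24.    1.4] w 0.045 q [ 0.41  0.44 -0.24  2.28  0.27  0.44 -0.39]
rot err [ 0.009  0.012 -0.002]
scene tray local mm [  -2.  -126.7    0. ] dyaw -0.028 (np.int64(716), np.float64(0.0007618593870879999))
both tray local mm [  -1.6 -126.8    0. ] dyaw -0.022 (np.int64(950), np.float64(0.0007005258032001757))
```

Contact force is 24 N and the tray pose is y≈−127 mm, so it is home at the stop. Now I'll back off.

Request:
{"method": "play_rows", "body": {"increments": [[-15,0,0,0,0,0,120],[-20,0,0,0,0,0,120],[-5,0,-30,0,0,0,160],[0,0,-45,0,0,0,255],[0,0,-48,0,0,0,255]]}}

```text
clock: 3.55
tcp_pos: [0.3813, -0.1869, 0.1413]
orientation: [2.562, 1.813, -0.014]
contact_force: [0.5, -1.4, -0.0]
grip_width: 0.0032
```

```bash
python3 look.py -.127 3
python3 - <<'E'
from plan import *
plan([.030,-.10,.27],4)
E
```

```text
t 3.55 local mm [   4.6 -243.9  141.3] F [ 0.5 -1.4 -0. ] w 0.003 q [ 0.61  0.21 -0.34  2.19  0.12  0.75 -0.15]
rot err [-0.003  0.009 -0.004]
scene tray local mm [  -1.8 -122.9    0. ] dyaw -0.014 (np.int64(683), np.float64(0.0005817367610592516))
both tray local mm [  -1.3 -124.5    0. ] dyaw -0.005 (np.int64(908), np.float64(0.0005492867345991109))
t 3.65 local mm [   9.6 -243.8  145.8] F [ 1.  -0.2 -0.4] w -0.0 q [ 0.61  0.21 -0.34  2.19  0.12  0.75 -0.15]
rot err [ 0.01   0.011 -0.004]
[35.6, 5.3, -31.4] [0.003, 0.003, -0.001]
[35.7, 5.2, -31.3] [0.003, 0.003, -0.001]
[35.8, 5.2, -31.2] [0.003, 0.003, -0.001]
[35.9, 5.1, -31.1] [0.003, 0.003, -0.001]
```

View pics/s3.png

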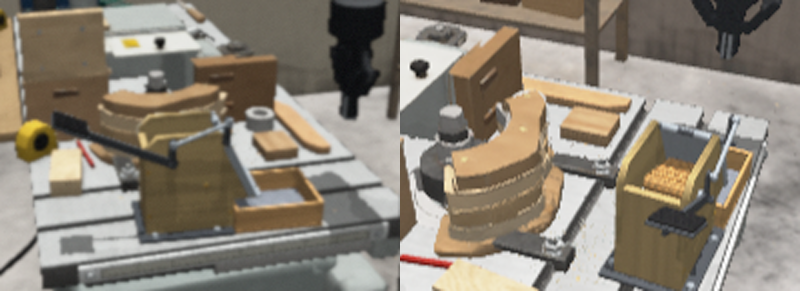

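The tray sits home against the base plate and the lid is shut. Next I'll go up and over to the pad.

Request:
{"method": "play_rows", "body": {"increments": [[0,5,-48,0,0,0,255],[10,8,-48,0,0,0,255],[35,8,-35,0,0,0,255],[48,5,-10,0,0,0,255],[48,0,0,0,0,0,255]]}}

```text
clock: 4.15
tcp_pos: [0.457, -0.0633, 0.2872]
orientation: [2.566, 1.785, -0.001]
contact_force: [0.5, 0.1, 0.5]
grip_width: 0.0001
```

Run:
```python
from plan import *
plan([-.058,.162,.26],6)
```

```text
t 4.15 local mm [  35.3 -102.3  287.2] F [0.5 0.1 0.5] w 0.0 q [ 0.45  0.09 -0.48  1.95  0.06  1.1  -0.41]
rot err [ 0.012  0.01  -0.019]
[43.8, -16.5, 3.9] [0.002, 0.002, -0.003]
[43.8, -16.3, 4.0] [0.002, 0.002, -0.003]
[43.9, -16.2, 4.1] [0.002, 0.002, -0.003]
[43.9, -16.0, 4.2] [0.002, 0.002, -0.003]
[44.0, -15.9, 4.3] [0.002, 0.002, -0.003]
[44.0, -15.7, 4.4] [0.002, 0.002, -0.003]
```

Request:
{"method": "play_rows", "body": {"increments": [[44,-8,0,0,0,0,255],[46,-12,0,0,0,0,255],[46,-18,2,0,0,0,255],[46,-20,5,0,0,0,255],[46,-20,5,0,0,0,255]]}}

```text
clock: 4.65
tcp_pos: [0.4657, 0.1817, 0.2728]
orientation: [2.568, 1.781, 0.008]
contact_force: [0.2, 0.7, -0.8]
grip_width: -0.0004
```

Run:
```python
from plan import *
plan([-.060,.164,.23],3)
from bench import grab_frame
import cv2
cv2.imwrite("pics/w2.png",grab_frame("wrist")["color"])
```

```text
t 4.65 local mm [-37.1 131.9 272.8] F [ 0.2  0.7 -0.8] w -0.0 q [ 0.09  0.2  -0.67  1.89  0.16  1.1  -1.01]
rot err [ 0.016  0.005 -0.023]
[10.6, -8.1, 14.1] [0.005, 0.002, -0.008]
[10.6, -8.0, 14.1] [0.005, 0.002, -0.008]
[10.7, -7.8, 14.2] [0.005, 0.002, -0.008]
```

View pics/w2.png

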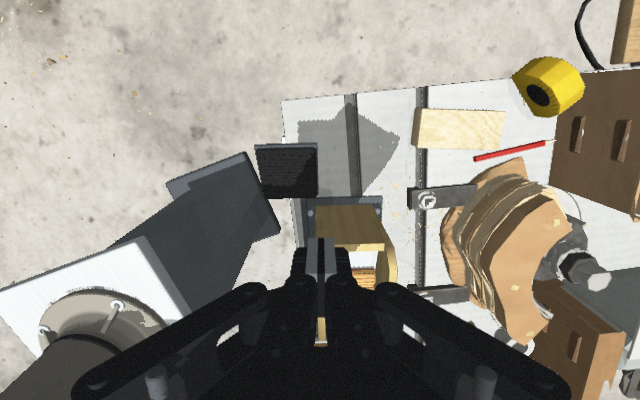

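The pad is at about (255–318, 145–198) in the wrist view, ahead and to the left of the fingertips at (322,240). I'll measure it.

Run:
```python
from plan import *
from h import *
from bench import grab_frame
f=grab_frame("wrist");P=cloud(f)
for u,v in((260,150),(313,150),(313,193),(263,193),(287,171),(305,171)):
    print(u,v,(L(P[v,u])*1e3).round(0))
plan([-.061,.163,.23],3)
```

```text
260 150 [-278.   33. -784.]
313 150 [-50. 152.  -0.]
313 193 [-48. 149. 194.]
263 193 [-262. -126. -700.]
287 171 [-66. 169. 204.]
305 171 [-53. 168. 202.]
t 4.75 local mm [-40.8 136.8 272.7] F [-0.9 -0.3  0.1] w 0.0 q [ 0.08  0.2  -0.68  1.88  0.16  1.1  -1.  ]
rot err [ 0.014  0.002 -0.011]
[8.7, -7.0, 14.1] [0.005, 0.001, -0.004]
[8.7, -6.9, 14.2] [0.005, 0.001, -0.004]
[8.7, -6.8, 14.2] [0.005, 0.001, -0.004]
```

Run:
```python
from plan import *
from h import *
from bench import grab_frame
f=grab_frame("wrist");P=cloud(f)
m=(f["depth"]>0)&(P[...,2]>.17)&(P[...,2]<.23);m[225:]=0
Q=np.array([L(x) for x in P[m]]);k=(Q[:,1]>.12)&(Q[:,1]<.22)&(Q[:,0]<-.02);Q=Q[k]
print(len(Q),np.percentile(Q,[1,5,50,95,99],axis=0).round(4))
A=np.c_[Q[:,1],np.ones(len(Q))];print(np.linalg.lstsq(A,Q[:,2],rcond=None)[0])
```

```text
3219 [[-0.0825  0.1268  0.1732]
 [-0.0803  0.1364  0.1875]
 [-0.0598  0.161   0.1991]
 [-0.0403  0.1793  0.2052]
 [-0.0387  0.1805  0.206 ]]
[0.40983058 0.13220243]
```

The pad centre measures (−60, 159, 197) mm, which matches the model. Now I'll move over it.

Request:
{"method": "play_rows", "body": {"increments": [[9,-7,16,0.005,0,0,255],[9,-7,18,0.005,0,0,255],[6,-5,16,0.004,0,0,255],[0,0,0,0,0,0,255]]}}

```text
clock: 5.2
tcp_pos: [0.4561, 0.2094, 0.2195]
orientation: [2.576, 1.792, -0.008]
contact_force: [0.5, -0.2, 0.2]
grip_width: 0.0004
```

```bash
cat > lev.py <<'E'
from plan import *
a0=np.deg2rad(25)
for th in np.arange(0,.86,.05):
    a=a0-th;print(round(th,2),round(30+150*np.cos(a)-16.5*np.sin(a),1),round(120+150*np.sin(a)+16.5*np.cos(a),1))
E
python3 lev.py; python3 -c "
from plan import *
state()"
```

```text
0.0 159.0 198.3
0.05 162.7 191.8
0.1 166.2 185.1
0.15 169.2 178.2
0.2 172.0 171.2
0.25 174.3 164.0
0.3 176.4 156.7
0.35 178.0 149.4
0.4 179.3 141.9
0.45 180.2 134.4
0.5 180.7 126.9
0.55 180.9 119.4
0.6 180.7 111.8
0.65 180.1 104.3
0.7 179.1 96.8
0.75 177.8 89.4
0.8 176.1 82.1
0.85 174.0 74.8
t 5.2 local mm [-55.3 154.9 219.5] F [ 0.5 -0.2  0.2] w 0.0 q [ 0.02  0.28 -0.68  1.94  0.21  1.   -1.11]
rot err [ 0.     0.007 -0.02 ]
```

Request:
{"method": "play_rows", "body": {"increments": [[5,-3,5,0,0,0,255],[4,-2,7,0,0,0,255],[3,0,7,0,0,0,255],[3,0,8,0,0,0,255],[2,0,9,0,0,0,255]]}}

```text
clock: 5.7
tcp_pos: [0.4603, 0.226, 0.1837]
orientation: [2.579, 1.784, -0.001]
contact_force: [-0.3, 0.4, 0.8]
grip_width: -0.0
```

```bash
python3 -c "
from plan import *
state()"
```

```text
t 5.7 local mm [-56.8 172.  183.7] F [-0.3  0.4  0.8] w -0.0 q [-0.03  0.34 -0.66  1.95  0.27  0.94 -1.18]
rot err [ 0.005  0.004 -0.025]
```

Request:
{"method": "play_rows", "body": {"increments": [[1,-2,11,0,0,0,255],[1,-1,12,0,0,0,255],[1,0,12,0,0,0,255],[1,0,12,0,0,0,255],[1,0,12,0,0,0,255]]}}

```text
clock: 6.2
tcp_pos: [0.4602, 0.2326, 0.12]
orientation: [2.579, 1.784, 0.002]
contact_force: [-0.5, -1.6, 1.4]
grip_width: -0.0003
```

```bash
python3 look.py -.127 4
```

```text
t 6.2 local mm [-59.1 178.2 120. ] F [-0.5 -1.6  1.4] w -0.0 q [-0.08  0.43 -0.63  2.    0.35  0.81 -1.27]
rot err [ 0.006  0.002 -0.025]
scene tray local mm [  -2.  -122.1    0. ] dyaw -0.015 (np.int64(709), np.float64(0.0007810154207078735))
both tray local mm [  -1.5 -123.7    0. ] dyaw 0.001 (np.int64(894), np.float64(0.0006759204840490075))
```

View pics/s4.png

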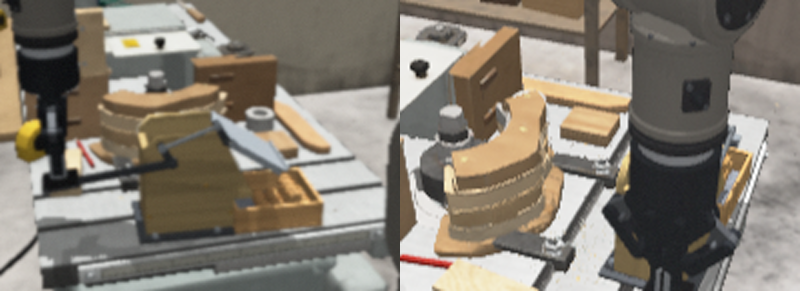

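The lever is about level, the lid is opening, and some dowels are already in the tray. I'll keep pressing down.

Request:
{"method": "play_rows", "body": {"increments": [[0,0,11,0,0,0,255],[-1,0,11,0,0,0,255],[-1,0,11,0,0,0,255],[-1,0,10,0,0,0,255],[-1,0,7,0,0,0,255]]}}

```text
clock: 6.8
tcp_pos: [0.4597, 0.2283, 0.0721]
orientation: [2.576, 1.779, -0.0]
contact_force: [-29.7, -18.3, 133.2]
grip_width: 0.0001
```

```bash
python3 -c "
from plan import *
state()"
```

```text
t 6.8 local mm [-58.1 174.   72.1] F [-29.7 -18.3 133.2] w 0.0 q [-0.12  0.5  -0.58  2.04  0.43  0.72 -1.33]
rot err [ 0.009  0.007 -0.026]
```

The reading at the bottom stop is 133 N, above the 120 N limit, because I took too large a final step. I'll ease off at once without letting the lever go.

Request:
{"method": "play_rows", "body": {"increments": [[0,0,-1,0,0,0,255],[0,0,0,0,0,0,255]]}}

```text
clock: 7.0
tcp_pos: [0.4616, 0.2314, 0.0768]
orientation: [2.573, 1.78, 0.011]
contact_force: [-0.8, -1.2, 3.0]
grip_width: -0.0001
```

```bash
python3 look.py -.127 5
```

```text
t 7.0 local mm [-57.3 177.5  76.8] F [-0.8 -1.2  3. ] w -0.0 q [-0.12  0.49 -0.58  2.03  0.42  0.73 -1.33]
rot err [ 0.014  0.001 -0.025]
scene tray local mm [  -1.8 -120.4    0. ] dyaw -0.033 (np.int64(748), np.float64(0.001545171670954091))
both tray local mm [  -1.4 -123.4    0. ] dyaw -0.004 (np.int64(948), np.float64(0.0009509863145584535))
```

View pics/s5.png

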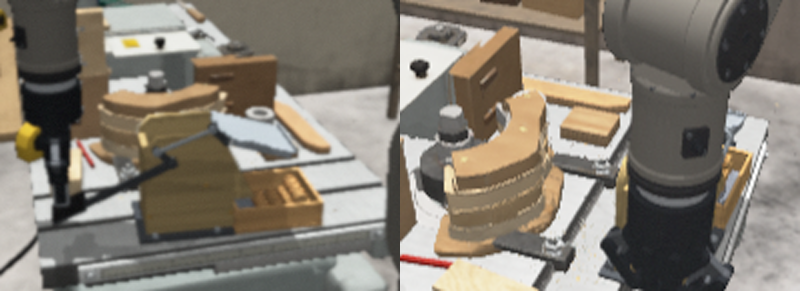

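The lid is wide open and held with 3 N. I'll wait briefly and count the dowels.

Request:
{"method": "play_rows", "body": {"increments": [[0,0,0.5,0,0,0,255],[0,0,0,0,0,0,255],[0,0,0.5,0,0,0,255],[0,0,0,0,0,0,255],[0,0,0,0,0,0,255]]}}

```text
clock: 7.6
tcp_pos: [0.4615, 0.2307, 0.0741]
orientation: [2.575, 1.779, 0.008]
contact_force: [-0.6, 0.2, 6.7]
grip_width: 0.0001
```

Run:
```python
from plan import *
from bench import grab_frame
import cv2
state()
S=grab_frame("scene");cv2.imwrite("pics/s6.png",cv2.resize(S["color"][180:270,350:450],None,fx=6,fy=6,interpolation=cv2.INTER_CUBIC))
```

```text
t 7.6 local mm [-57.3 176.8  74.1] F [-0.6  0.2  6.7] w 0.0 q [-0.12  0.5  -0.58  2.04  0.42  0.72 -1.33]
rot err [ 0.012  0.003 -0.026]
```

View pics/s6.png

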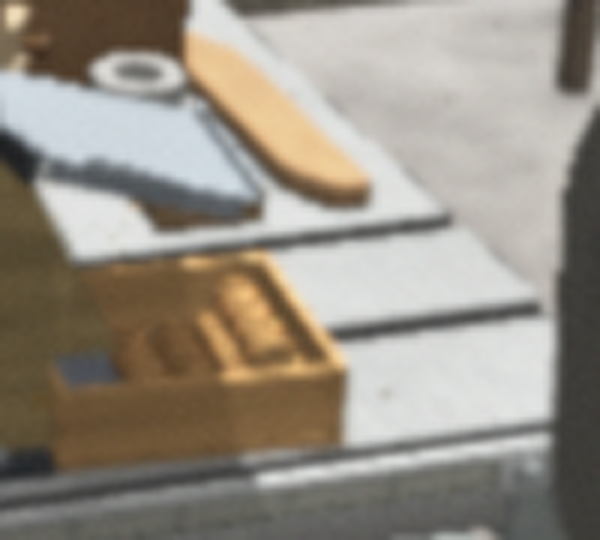

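Run:
```python
from plan import *
from h import *
from bench import grab_frame
import cv2
im=np.zeros((150,130,3),np.uint8);hm=np.zeros((150,130))
for n in("scene","side"):
    f=grab_frame(n);P=cloud(f)
    ok=(f["depth"]>0)&(P[...,2]>0)&(P[...,2]<.048)&(P[...,0]>.3)&(P[...,0]<.6)
    for x,c in zip(P[ok],f["color"][ok]):
        l=L(x);i=int((l[1]+.20)*1e3);j=int((l[0]+.065)*1e3)
        if 0<=i<150 and 0<=j<130: cv2.circle(im,(j,149-i),1,tuple(int(v) for v in c),-1);cv2.circle(hm,(j,149-i),1,l[2],-1)
    if n=="side": cv2.imwrite("pics/side6.png",cv2.resize(f["color"][130:300,280:440],None,fx=3.5,fy=3.5,interpolation=cv2.INTER_CUBIC))
h=cv2.applyColorMap((np.clip(hm/.045,0,1)*255).astype(np.uint8),cv2.COLORMAP_JET)
cv2.imwrite("pics/tt6.png",cv2.resize(np.hstack([im,h]),None,fx=3,fy=3,interpolation=cv2.INTER_NEAREST))
```

```text
(no output)
```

View pics/tt6.png

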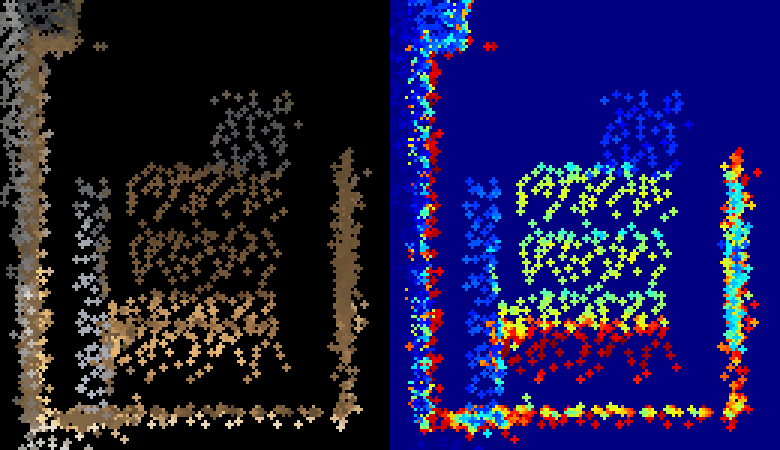

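View pics/side6.png

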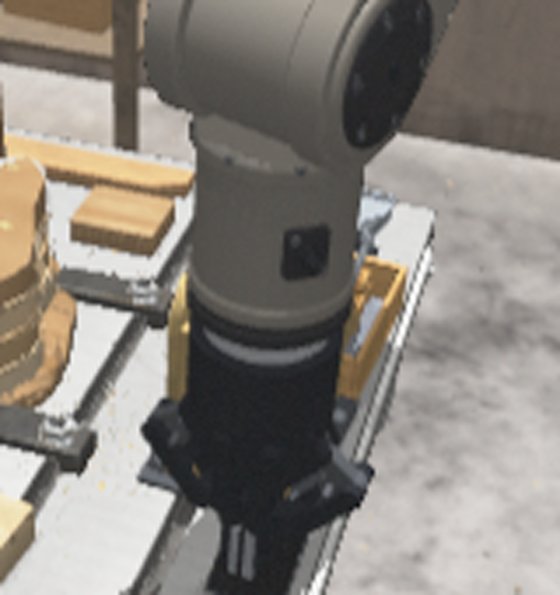

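The height map shows three dowels on the floor (rows 190, 255, 315). A raised one at about 345 can only rest on the third and a fifth against the front wall, so all five look to be in. Now I'll let the lever up slowly.

Request:
{"method": "play_rows", "body": {"increments": [[0,0,-4,0,0,0,255],[0,0,-6,0,0,0,255],[1,0,-7,0,0,0,255],[1,0,-7,0,0,0,255],[0,0,-7,0,0,0,255]]}}

```text
clock: 8.25
tcp_pos: [0.4618, 0.2338, 0.1062]
orientation: [2.576, 1.781, 0.008]
contact_force: [1.0, 1.0, 1.8]
grip_width: -0.0002
```

```bash
python3 -c "
from plan import *
state()"
```

```text
t 8.25 local mm [-58.  179.8 106.2] F [1.  1.  1.8] w -0.0 q [-0.1   0.45 -0.61  2.01  0.38  0.78 -1.29]
rot err [ 0.011  0.001 -0.025]
```

Request:
{"method": "play_rows", "body": {"increments": [[0,0,-7,0,0,0,255],[0,0,-7,0,0,0,255],[0,0,-7,0,0,0,255],[-1,0,-7,0,0,0,255],[-1,0,-7,0,0,0,255]]}}

```text
clock: 8.75
tcp_pos: [0.4605, 0.2313, 0.1446]
orientation: [2.576, 1.78, 0.007]
contact_force: [1.7, 0.7, 1.1]
grip_width: -0.0002
```

Request:
{"method": "play_rows", "body": {"increments": [[-2,0,-7,0,0,0,255],[-2,0,-6,0,0,0,255],[-2,0,-6,0,0,0,255],[-2,0,-5,0,0,0,255],[-2,0,-5,0,0,0,255]]}}

```text
clock: 9.25
tcp_pos: [0.4559, 0.2207, 0.1762]
orientation: [2.576, 1.779, 0.005]
contact_force: [0.4, 0.4, 1.8]
grip_width: -0.0001
```

```bash
python3 -c "
from plan import *
state()"
```

```text
t 9.25 local mm [-59.2 165.5 176.2] F [0.4 0.4 1.8] w -0.0 q [-0.03  0.34 -0.66  1.98  0.27  0.91 -1.19]
rot err [ 0.011  0.004 -0.026]
```

Request:
{"method": "play_rows", "body": {"increments": [[-1,0,-5,0,0,0,255],[-1,0,-4,0,0,0,255],[-1,0,-4,0,0,0,255],[-1,0,-4,0,0,0,255],[-1,0,-4,0,0,0,255]]}}

```text
clock: 9.75
tcp_pos: [0.4528, 0.2138, 0.1981]
orientation: [2.576, 1.778, -0.001]
contact_force: [-0.6, -1.5, -0.2]
grip_width: 0.0001
```

Request:
{"method": "play_rows", "body": {"increments": [[0,0,-3,0,0,0,255],[0,0,-3,0,0,0,255],[0,0,-3,0,0,0,255],[0,0,-3,0,0,0,255],[0,0,-3,0,0,0,255]]}}

```text
clock: 10.25
tcp_pos: [0.4525, 0.2146, 0.2144]
orientation: [2.576, 1.779, -0.001]
contact_force: [0.2, 1.0, -0.4]
grip_width: 0.0
```

```bash
python3 look.py -.127 7
```

```text
t 10.25 local mm [-60.4 158.6 214.4] F [ 0.2  1.  -0.4] w 0.0 q [ 0.01  0.28 -0.68  1.95  0.22  0.99 -1.14]
rot err [ 0.009  0.007 -0.026]
scene tray local mm [  -1.8 -120.5    0. ] dyaw -0.027 (np.int64(722), np.float64(0.0016200067652559341))
both tray local mm [  -1.4 -122.     0. ] dyaw -0.011 (np.int64(894), np.float64(0.0012743556379408055))
```

View pics/s7.png

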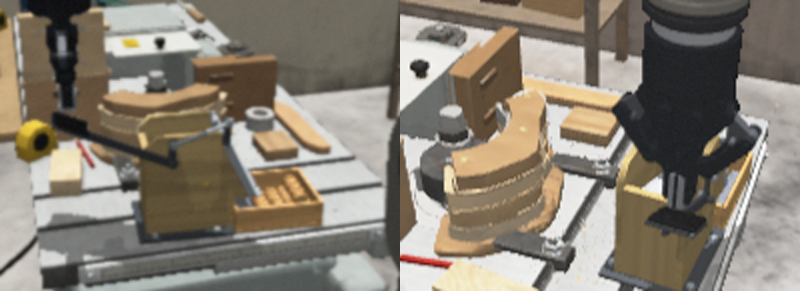

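The lid is shut and the fingers are clear. I'll lift away and check the chute and tray.

Request:
{"method": "play_rows", "body": {"increments": [[0,0,-20,0,0,0,255],[10,0,-40,0,0,0,255],[20,0,-40,0,0,0,255],[20,0,-20,0,0,0,255],[0,0,0,0,0,0,255]]}}

```text
clock: 10.85
tcp_pos: [0.4689, 0.2626, 0.3368]
orientation: [2.578, 1.778, -0.006]
contact_force: [-0.8, 0.8, 0.7]
grip_width: 0.0001
```

```bash
python3 look.py -.125 8
python3 - <<'E'
from bench import grab_frame
import cv2,numpy as np
S=grab_frame("scene")["color"][190:260,350:430];D=grab_frame("side")["color"][170:250,310:410]
cv2.imwrite("pics/s9.png",np.hstack([cv2.resize(S,(400,350),interpolation=cv2.INTER_CUBIC),cv2.resize(D,(400,350),interpolation=cv2.INTER_CUBIC)]))
E
```

```text
t 10.85 local mm [-60.7 209.4 336.8] F [-0.8  0.8  0.7] w 0.0 q [-0.03  0.24 -0.71  1.71  0.17  1.26 -1.14]
rot err [ 0.006  0.009 -0.028]
scene tray local mm [  -0.8 -115.7    0. ] dyaw -0.085 (np.int64(717), np.float64(0.0021329882565186854))
both tray local mm [  -1.2 -122.5    0. ] dyaw -0.014 (np.int64(934), np.float64(0.001301567816391649))
```

View pics/s9.png

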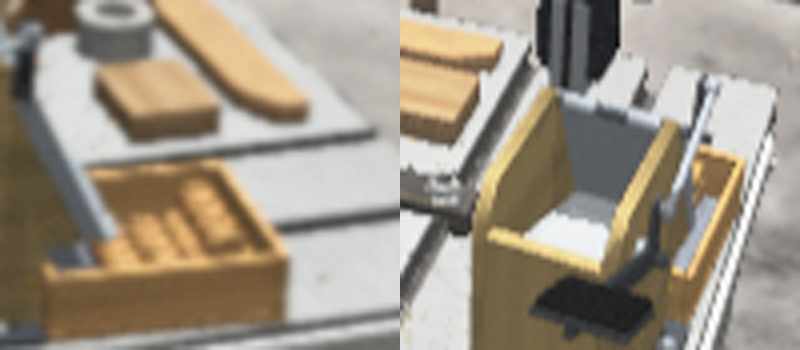

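View pics/s8.png

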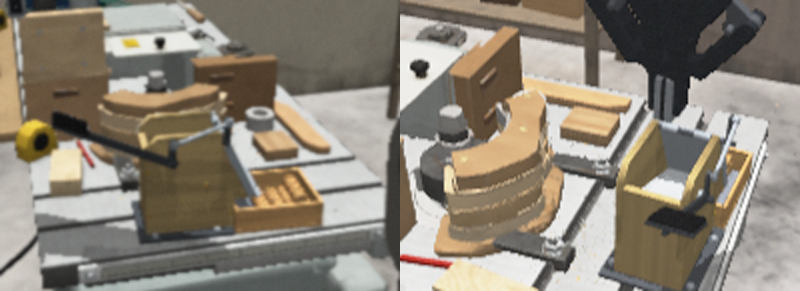

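The chute is empty, the lid is shut, the dowels are in the tray, and the bystanders haven't moved. I'm handing in.

```bash
python3 -c "
from bench import r
print(r.hand_in())"
```

```text
the job is handed in; nothing more can be done
None
```

I carried the job through to the end and handed it in at about 11 s, but it may be judged a failure because I exceeded the wrist-force limit once. When the lever reached its bottom stop, my last downward step was too large and the tool force read about 133 N, over the 120 N limit. I eased off straight away and held the lever at about 3 to 7 N from then on.

**What I did:** I slid the tray to the stop with two fingers, until the force rose to about 24 N. I then pressed the lever fully down, held it while the dowels rolled out, and let it up slowly, at roughly 0.5 rad/s by my estimate.

**Last checks:**
- **Lid and chute:** the lid is shut and the chute is empty.
- **Dowels:** they are all in the tray. I could see four clearly. I inferred the fifth, against the front wall, from one dowel resting on top of the row; that one's centre should be at about 32 mm, under the 38 mm limit.
- **Tray:** using both cameras together, the tray's origin is about −1 mm in x and −122 to −127 mm in y (home is −125 mm). Fits from the scene camera alone disagreed once dowels were in the tray, giving −116 mm and a 0.085 rad turn in the last one. I put this down to the dowels disturbing the fit.
- **Other things:** the offcuts and ring look unmoved in the pictures, though I did not measure them. The arm is clear of everything.

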